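# Set the board stop to the marked notch

### The job

Set up the jig on the bench for the next circuit board: push the blue-faced sliding stop along its rail with the fingertips until it clicks into the notch at the orange clip, and leave it seated there with the robot clear. The stop has to run over any grey clip that comes before the orange one. Only push it: do not pinch the stop or pull up its red spring pin, and leave the meter, tape, screwdriver and circuit board where they lie.

Things in the scene. Friction and masses are not known exactly. Their poses are not given: they have to be found in the camera images.
- jig: the aluminium jig fixed to the table, 140 x 360 mm base plate 12 mm thick. Origin: centre of its underside, on the table. Its y axis is the direction of the rail (long side), z up. Steel rail top 30 mm above the table; the black end bars, at y = -168 and +168 mm, are 30 mm high. The jig is turned up to about 0.35 rad either way
- stop (a joint): position of the sliding stop along the rail, m: 0 at the -y end, 0.225 at the +y end; its centre is at jig y = -0.115 + this, x = -0.002. Starts at 0 to 0.035, before all clips. Friction about 1.5 N; 3 to 7 N to push slowly over a bump, either way. Past a crest the push dies away and the stop snaps to the notch centre if within about 5 mm of it. If it has gone too far it can be pushed back
- stop_mark (a point): tip of the white pointer on the stop's far (+x) end, 55 mm above the table, 57 mm to jig +x and 0 mm in y from the stop's centre line; it stands opposite a tab's white line when the stop is seated at that clip
- right_plate: blue upright plate, the stop's pushing face on the -y side: 110 mm across the rail, 4 mm thick, from 32 to 78 mm above the table. Origin: middle of its lower edge; its outer face is 2 mm to -y of it (19 mm from the stop's centre line). Push it towards +y
- left_plate: the same blue plate on the stop's +y side; outer face 2 mm to +y of its origin. Push it towards -y to bring the stop back. Between the plates (outer faces 38 mm apart) lies the black body of the stop, top 55 mm above the table
- pin (a joint): height of the stop's vertical spring pin (red head, 18 mm diameter, top 70 mm above the table) in m: 0 resting on the track, about 0.0035 on the crest of a bump, under 0.001 seated in a notch. It moves by itself as the stop slides (spring 5 to 7 N downward). Pulling it by hand would lift it up to 0.014: do not
- clip_orange: Orange index clip, the wanted notch: clip fixed on the jig's +x side; upright tab 16 mm wide, top 52 mm high, with a white centre line. Two steel bumps across the track, crests at y = -9 and +9 mm, form its notch at y = 0. Origin: on the table under the jig's centre line, 65.5 mm to -x of the tab; axes as the jig's. The 3 clips stand in any order, 47 to 63 mm apart
- clip_grey_a: Grey clip, not wanted: the same kind of clip as the orange one, same measures and origin
- clip_grey_b: Another grey clip, not wanted: the same kind, same measures and origin
- meter: yellow hand multimeter lying flat, 85 x 160 x 38 mm, long side along its y; origin at the centre of its underside. To the far side of the jig. Leave alone
- tape: roll of black tape lying flat, 56 mm diameter, 19 mm high; origin at the centre of its underside. On the robot's side of the jig. Leave alone
- driver: screwdriver with blue handle, 170 mm long along its x, 26 mm thick, lying on the table; origin mid length, on the table. On the robot's side of the jig. Leave alone
- board: green circuit board with components, 90 x 130 mm, up to 36 mm high; origin at the centre of its underside. To the far side of the jig. Leave alone

How it is judged:
By the outcome, as a careful person would: the job done as asked, in the order asked, and still so for the second after the job is handed in, with the robot touching nothing.
It also fails if it takes over 51 s, if anything falls off the work surface, if the arm or the gripper's body presses on something with over 40 N, if the wrist force passes 120 N, or if a joint passes its speed limit or range.

### The arm

A 6-joint arm with a two-finger parallel gripper is mounted at the origin on the work surface. World frame = base frame: x ahead of the robot, y to its left, z up, the work surface at z = 0. Lengths are in m, angles in rad, forces in N, time in s.
With the tool pointing down it reaches from about 0.3 to 0.875 m from the base axis. Payload 6.4 kg.
Tool frame: the origin (TCP) lies at the centre of the arm's flange, where the gripper is bolted on; the fingertips stand 173 mm ahead of it and the grasp point (between the pads) lies 155 mm ahead of it; z points along the fingers, x is the direction in which the jaws open and shut, and the axes are right-handed (so a half turn about z gives the same grasp; the last joint's range is limited). The gripper opens to 85 mm and grips with 20 to 120 N. Pads are 22 mm wide; open, the fingers measure 114 mm over their backs; the gripper's body (76 mm by 85 mm) begins 54 mm behind the grasp point. The pads swing forward as they close: fully open they stand 13 mm farther back than shut.
Start: joints at [-1.391, 0.181, 1.607, -0, 1.354, -0.206], TCP at [0.216, -0.533, 0.405] pointing down, gripper open.
Joint ranges: [-2.99, 2.99], [-0.89, 2.07], [0.3, 2.58], [-1.14, 4.28], [0, 2.63], [-3.12, 3.12]. Speed limits (rad/s): [2.57, 2.57, 3.01, 3.14, 3.14, 3.14].

### API

Orientations are given as a unit quaternion [w, x, y, z].
In Python, from bench import ctrl gives the robot as it stands. The module is installed in compiled form; this text tells all that it offers.
- The arm moves only by the tool move_arm, never from a script. Its argument "moves" is a list of rows, each an object of numbers: "gripper": the opening in per cent of the stroke, from 0 (shut) to 100 (fully open); "x", "y", "z": the shift along the tool's x, y, z in cm; "roll": the turn about the tool's z in degrees. In form: [{"gripper": .., "x": .., "y": .., "z": .., "roll": ..}, ...]. A call has 1 to 5 rows; each row shifts and turns the commanded pose from where the row before left it, along the tool's axes as they then stand; what a row does not reach is not made up. A row lasts 1/8 s, in which the tool goes at most 62.5 mm and 10.7 degrees, less where a joint would pass 70% of its speed; a pose out of reach is approached as far as the arm can. A call is refused whole if a number of a shift passes 6.25 or a number of a turn 10.7, either way. A call with a gripper value outside its range is refused whole. The fingers move at their own pace and stop on an object; the grip force is fixed at half the most. Time passes only in rows, so rows that do not move let the fingers close. It gives the time, the measured TCP pose, the force and the opening at its end, in the units of the state.
- ctrl.get_obs(): the state, without advancing time (a new reading comes with each control period).
- ctrl.camera(name): name is "scene" or "top"; returns a dict with "img" (420x560x3 uint8, red, green, blue), "fx", "fy", "cx", "cy" (pixels), "D" ([k1, k2, p1, p2, k3] as OpenCV has them; the pictures are not rectified), "world_from_camera" (4x4, takes a point from camera to world coordinates). Camera axes: x right, y up, looking along -z (the intrinsics and any distortion apply to the point x, -y, -z); pixel columns grow to the right and rows downward; lengths in m; the calibration is good to about 2 mm. A picture is of the moment at which its call begins. There is no depth.
- ctrl.hand_in(): hands the job in, once; it reports no verdict.
The state is a dict: "time_s": time; "q": joint angles; "dq": joint speeds; "joint_efforts": joint torques, N m; "eef_pos": TCP position; "eef_rot": TCP orientation; "wrist_force": force on the tool from outside, world axes, zero at the start; "torque": the same for the moment, N m; "opening": opening from 0.0 (shut) to 1.0 (fully open).
Only numpy, scipy, OpenCV 4.12 (cv2) and the standard library are available. Lean on these libraries where they do the work, as an engineer would, in place of code of your own. Each camera call takes 0.05 s, during which the arm holds its last target. There are 200 camera calls.

## Working session

There is one attempt and no reset: what is moved stays moved. The work goes in short steps, Python scripts to look and compute and a tool call to move; the robot and the scene stay as the last step left them, time stands still between calls to the robot, and variables do not carry over. Pictures are saved under pics/ and viewed, about 8 in all and at most 12, crops included, and the job is handed in when it is done.

Besides the shell and the picture viewer there is one more tool, called after ">>>" by a JSON object that holds its "fn" and its "kwargs". move_arm: Moves the arm, as the interface text tells. Its arguments: {"type":"object","properties":{"moves":{"type":"array","items":{"type":"object","properties":{"gripper":{"type":"number"},"x":{"type":"number"},"y":{"type":"number"},"z":{"type":"number"},"roll":{"type":"number"}}}}},"required":["moves"]}

```bash
mkdir -p pics; cat > h.py <<'E'
import numpy as np, cv2
from bench import ctrl
def ray(c,u,v):
    K=np.array([[c['fx'],0,c['cx']],[0,c['fy'],c['cy']],[0,0,1.]])
    p=cv2.undistortPoints(np.array([[[u,v]]],float),K,np.array(c['D'],float))[0,0]
    T=np.array(c['world_from_camera']); return T[:3,3],T[:3,:3]@np.array([p[0],-p[1],-1])
def at(c,u,v,z):
    o,d=ray(c,u,v); return o+d*(z-o[2])/d[2]
def proj(c,P):
    K=np.array([[c['fx'],0,c['cx']],[0,c['fy'],c['cy']],[0,0,1.]])
    T=np.linalg.inv(np.array(c['world_from_camera'])); p=T[:3,:3]@np.array(P,float)+T[:3,3]
    return cv2.projectPoints(np.array([[p[0],-p[1],-p[2]]]),np.zeros(3),np.zeros(3),K,np.array(c['D'],float))[0][0,0]
E
python3 - <<'E'
from h import *
import pickle
cs={n:ctrl.camera(n) for n in("scene","top")}
pickle.dump(cs,open('c0.pkl','wb'))
for n,c in cs.items():
    cv2.imwrite(f'pics/{n}0.png',c['img'][:,:,::-1]); print(n,np.round(c['world_from_camera'],3).tolist(),c['fx'])
o=ctrl.get_obs(); print(o['eef_pos'],o['eef_rot'],o['time_s'])
E
```

```text
scene [[-0.431, -0.504, 0.749, 1.097], [0.902, -0.233, 0.363, 0.24], [-0.009, 0.832, 0.555, 0.45], [0.0, 0.0, 0.0, 1.0]] 411.45730310796756
top [[-0.006, 0.984, -0.179, 0.492], [-1.0, -0.008, -0.009, 0.01], [-0.01, 0.179, 0.984, 0.783], [0.0, 0.0, 0.0, 1.0]] 515.0633845076402
[ 0.21633414 -0.53249402  0.40388004] [-5.68657380e-04  8.29533794e-01 -5.58455943e-01 -5.66531567e-04] 0.1
```

View pics/top0.png

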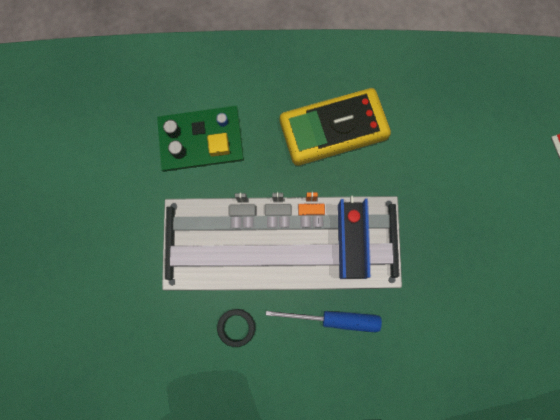

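View pics/scene0.png

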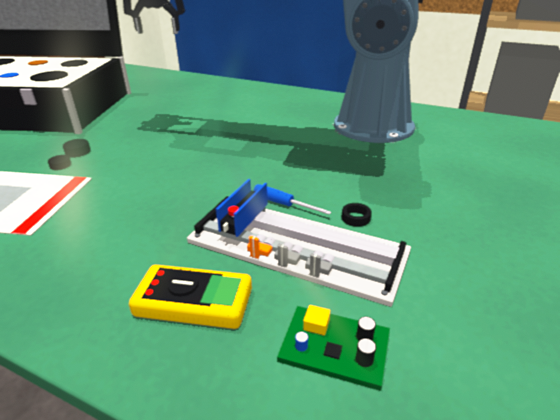

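The top view shows the jig spanning about (165–400, 197–290). The stop is at the right near column 354, the orange tab is nearest it at (312,197), and both grey tabs lie beyond at 278 and 241. So orange is the first clip. I'll enlarge this area.

```bash
python3 - <<'E'
import cv2
a=cv2.imread('pics/top0.png')
cv2.imwrite('pics/c1.png',cv2.resize(a[185:295,270:410],None,fx=5.5,fy=5.45,interpolation=cv2.INTER_CUBIC))
cv2.imwrite('pics/c2.png',cv2.resize(a[185:295,155:295],None,fx=5.5,fy=5.45,interpolation=cv2.INTER_CUBIC))
E
```

```text
(no output)
```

View pics/c1.png

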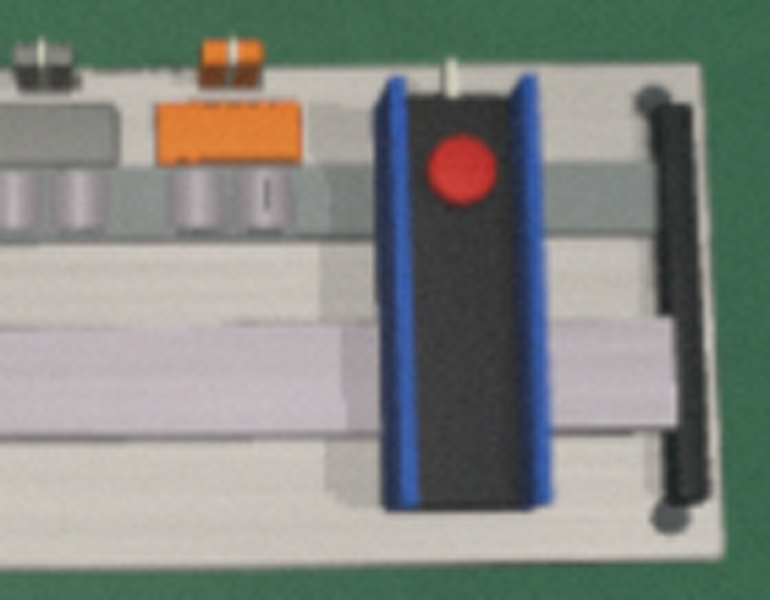

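View pics/c2.png

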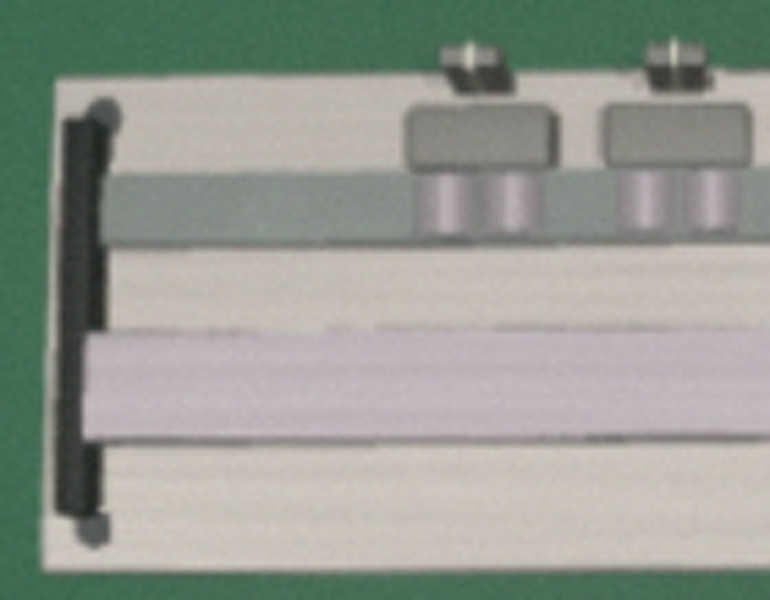

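Crop readings: pointer tip (452,60), orange line top (233,42), right plate top edge from (537,76) to (552,500), base corners c1 (700,65),(723,556) and c2 (57,78),(43,570).

```bash
python3 - <<'E'
from h import *
import pickle
from scipy.spatial.transform import Rotation as R
c=pickle.load(open('c0.pkl','rb'))['top']
g=lambda x,y,z,o=270:at(c,o+(x+.5)/5.5-.5,185+(y+.5)/5.45-.5,z)
C=[g(57,78,.012,155),g(43,570,.012,155),g(723,556,.012),g(700,65,.012)]
for k in range(4): print('corner',C[k].round(4),np.linalg.norm(C[k]-C[k-1]).round(4))
ctr=sum(C)/4
ey=(C[0]+C[1]-C[2]-C[3]);ey[2]=0;ey/=np.linalg.norm(ey);ex=np.array([ey[1],-ey[0],0])
print('ctr',ctr,'yaw',np.arctan2(-ey[0],ey[0+1]))
for n,p in dict(ptr=g(452,60,.055),tab=g(233,42,.052),ga=g(673,42,.052,155),gb=g(470,42,.052,155),rp1=g(537,76,.078),rp2=g(552,500,.078),lpTop1=g(388,80,.078),pin=g(463,170,.07)).items():
    d=p-ctr; print(n,p.round(4),'jig',(d@ex).round(4),(d@ey).round(4))
o=ctrl.get_obs(); q=o['eef_rot']; M=R.from_quat([q[1],q[2],q[3],q[0]]).as_matrix(); print(M.round(3)); print(o['opening'])
print('tool x yaw',np.degrees(np.arctan2(M[1,0],M[0,0])))
E
```

```text
corner [0.653  0.1986 0.012 ] 0.3578
corner [0.5145 0.1984 0.012 ] 0.1385
corner [ 0.5161 -0.1598  0.012 ] 0.3581
corner [ 0.6538 -0.1591  0.012 ] 0.1377
ctr [0.58436576 0.01952927 0.012     ] yaw 0.00340358692887519
ptr [ 0.6466 -0.0838  0.055 ] jig 0.0619 -0.1035
tab [ 0.6526 -0.0263  0.052 ] jig 0.068 -0.046
ga [0.653  0.0246 0.052 ] jig 0.0686 0.0048
gb [0.6534 0.0783 0.052 ] jig 0.0693 0.0585
rp1 [ 0.6374 -0.1025  0.078 ] jig 0.0526 -0.1222
rp2 [ 0.5288 -0.1027  0.078 ] jig -0.056 -0.122
lpTop1 [ 0.6366 -0.0643  0.078 ] jig 0.0519 -0.084
pin [ 0.6144 -0.0838  0.07  ] jig 0.0297 -0.1034
[[ 0.376 -0.927 -0.   ]
 [-0.927 -0.376  0.002]
 [-0.002 -0.    -1.   ]]
0.9997234699222146
tool x yaw -67.89817687721121
```

>>> {"fn": "move_arm", "kwargs": {"moves": [{"gripper": 0,"roll": -10},{"gripper": 0,"roll": -10},{"gripper": 0,"roll": -10},{"gripper": 0,"roll": -10},{"gripper": 0,"roll": -10}]}}

```text
validation failed for argument at $.mo...
```

>>> {"fn": "move_arm", "kwargs": {"moves": [{"gripper": 0,"roll": -10},{"gripper": 0,"roll": -8},{"gripper": 0}]}}

```text
validation failed for argument at $.mo...
```

>>> {"fn": "move_arm", "kwargs": {"moves": [{"x": 4,"y": -4},{"x": 4,"y": -4},{"x": 4,"y": -4},{"x": 4,"y": -4},{"x": 4,"y": -4}]}}

```text
validation failed for argument at $.mo...
```

>>> {"fn": "move_arm", "kwargs": {"moves": [{"gripper": 0,"x": 0,"y": 0,"z": 0,"roll": -10},{"gripper": 0,"x": 0,"y": 0,"z": 0,"roll": -10},{"gripper": 0,"x": 0,"y": 0,"z": 0,"roll": -10},{"gripper": 0,"x": 0,"y": 0,"z": 0,"roll": -10},{"gripper": 0,"x": 0,"y": 0,"z": 0,"roll": -10}]}}

```text
time_s: 0.72
eef_pos: [0.2164, -0.5326, 0.4041]
eef_rot: [-0.001, 0.988, -0.153, -0.0]
wrist_force: [0.3, -0.7, -0.5]
opening: 0.0
```

>>> {"fn": "move_arm", "kwargs": {"moves": [{"gripper": 0,"x": 0,"y": 0,"z": 0,"roll": -9},{"gripper": 0,"x": 0,"y": 0,"z": 0,"roll": -9},{"gripper": 0,"x": 0,"y": 0,"z": 0,"roll": 0}]}}

```text
time_s: 1.1
eef_pos: [0.2164, -0.5326, 0.4042]
eef_rot: [-0.0, 1.0, 0.0, -0.0]
wrist_force: [0.2, 0.3, 0.7]
opening: -0.001
```

>>> {"fn": "move_arm", "kwargs": {"moves": [{"gripper": 0,"x": 4,"y": -4,"z": 0,"roll": 0},{"gripper": 0,"x": 4,"y": -4,"z": 0,"roll": 0},{"gripper": 0,"x": 4,"y": -4,"z": 0,"roll": 0},{"gripper": 0,"x": 4,"y": -4,"z": 0,"roll": 0},{"gripper": 0,"x": 4,"y": -4,"z": 0,"roll": 0}]}}

```text
time_s: 1.72
eef_pos: [0.417, -0.3309, 0.4047]
eef_rot: [0.0, 1.0, -0.001, 0.0]
wrist_force: [0.3, -0.2, -0.6]
opening: -0.002
```

>>> {"fn": "move_arm", "kwargs": {"moves": [{"gripper": 0,"x": 3.3,"y": -3.8,"z": 0,"roll": 0},{"gripper": 0,"x": 3.3,"y": -3.8,"z": 0,"roll": 0},{"gripper": 0,"x": 3.3,"y": -3.8,"z": 0,"roll": 0},{"gripper": 0,"x": 3.3,"y": -3.8,"z": 0,"roll": 0},{"gripper": 0,"x": 3.3,"y": -3.8,"z": 0,"roll": 0}]}}

```text
time_s: 2.35
eef_pos: [0.5815, -0.1407, 0.4045]
eef_rot: [-0.0, 1.0, -0.001, -0.0]
wrist_force: [0.2, -1.4, -0.4]
opening: 0.003
```

>>> {"fn": "move_arm", "kwargs": {"moves": [{"gripper": 0,"x": 0,"y": 0,"z": 4,"roll": 0},{"gripper": 0,"x": 0,"y": 0,"z": 4,"roll": 0},{"gripper": 0,"x": 0,"y": 0,"z": 4,"roll": 0},{"gripper": 0,"x": 0,"y": 0,"z": 4,"roll": 0},{"gripper": 0,"x": 0,"y": 0,"z": 2.5,"roll": 0}]}}

```text
time_s: 2.98
eef_pos: [0.5798, -0.1417, 0.2171]
eef_rot: [-0.001, 1.0, -0.001, -0.001]
wrist_force: [0.1, 0.8, 0.4]
opening: -0.003
```

```bash
python3 - <<'E'
from h import *
c=ctrl.camera('scene'); o=ctrl.get_obs(); print(o['eef_pos'],o['wrist_force'])
t=ctrl.camera('top')
a=cv2.resize(c['img'][60:290,150:430],None,fx=2,fy=2);b=cv2.resize(t['img'][150:300,220:420],None,fx=2.3,fy=3.067)
b=cv2.resize(t['img'][150:300,270:420],None,fx=1.5,fy=1.5); 
p=np.zeros((460,800,3),np.uint8);p[:,:560]=a;p[:225,565:790]=b
cv2.imwrite('pics/s1.png',p[:,:,::-1])
E
```

```text
[ 0.57867875 -0.14124755  0.21423193] [-2.87058126  0.21380997 -2.07669697]
```

View pics/s1.png

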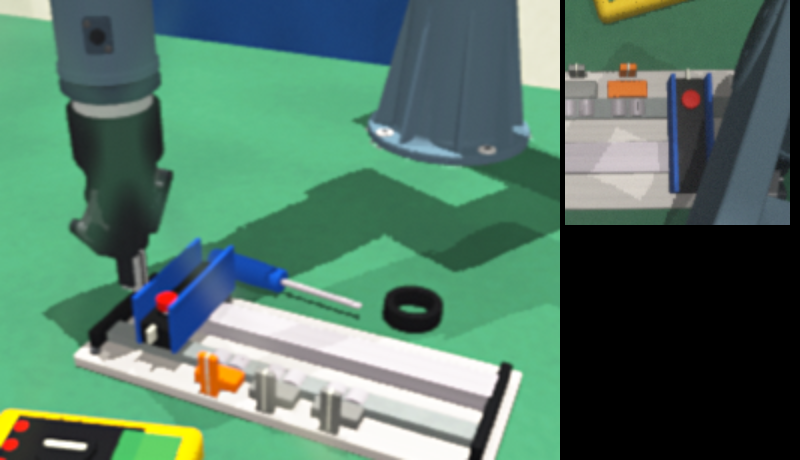

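The fingertips are behind the right plate at the end-bar side, over the rail, clear of everything. I'll approach slowly.

>>> {"fn": "move_arm", "kwargs": {"moves": [{"gripper": 0,"x": 0,"y": 0,"z": -0.3,"roll": 0},{"gripper": 0,"x": 0,"y": -1,"z": 0,"roll": 0},{"gripper": 0,"x": 0,"y": -0.8,"z": 0,"roll": 0},{"gripper": 0,"x": 0,"y": 0,"z": 0,"roll": 0}]}}

```text
time_s: 3.58
eef_pos: [0.5808, -0.1231, 0.2234]
eef_rot: [0.0, 1.0, 0.001, 0.0]
wrist_force: [1.0, -0.3, -0.5]
opening: -0.003
```

>>> {"fn": "move_arm", "kwargs": {"moves": [{"gripper": 0,"x": 0,"y": -0.4,"z": 0,"roll": 0},{"gripper": 0,"x": 0,"y": -0.4,"z": 0,"roll": 0},{"gripper": 0,"x": 0,"y": -0.4,"z": 0,"roll": 0},{"gripper": 0,"x": 0,"y": -0.4,"z": 0,"roll": 0},{"gripper": 0,"x": 0,"y": 0,"z": 0,"roll": 0}]}}

```text
time_s: 4.2
eef_pos: [0.5806, -0.1078, 0.2226]
eef_rot: [-0.0, 1.0, 0.001, -0.0]
wrist_force: [-0.3, 0.2, -0.2]
opening: -0.0
```

>>> {"fn": "move_arm", "kwargs": {"moves": [{"gripper": 0,"x": 0,"y": -0.5,"z": 0,"roll": 0},{"gripper": 0,"x": 0,"y": -0.5,"z": 0,"roll": 0},{"gripper": 0,"x": 0,"y": -0.5,"z": 0,"roll": 0},{"gripper": 0,"x": 0,"y": -0.5,"z": 0,"roll": 0},{"gripper": 0,"x": 0,"y": 0,"z": 0,"roll": 0}]}}

```text
time_s: 4.82
eef_pos: [0.5806, -0.0874, 0.2227]
eef_rot: [-0.0, 1.0, 0.001, -0.0]
wrist_force: [-0.3, -0.8, 0.6]
opening: -0.001
```

```bash
python3 - <<'E'
from h import *
o=ctrl.get_obs(); t=ctrl.camera('top'); print(o['eef_pos'],o['wrist_force'])
cv2.imwrite('pics/t2.png',cv2.resize(t['img'][185:295,270:410],None,fx=5.5,fy=5.45,interpolation=cv2.INTER_CUBIC)[:,:,::-1])
E
```

```text
[ 0.58055948 -0.08740958  0.22267189] [-0.28504056 -0.77581918  0.56577304]
```

View pics/t2.png

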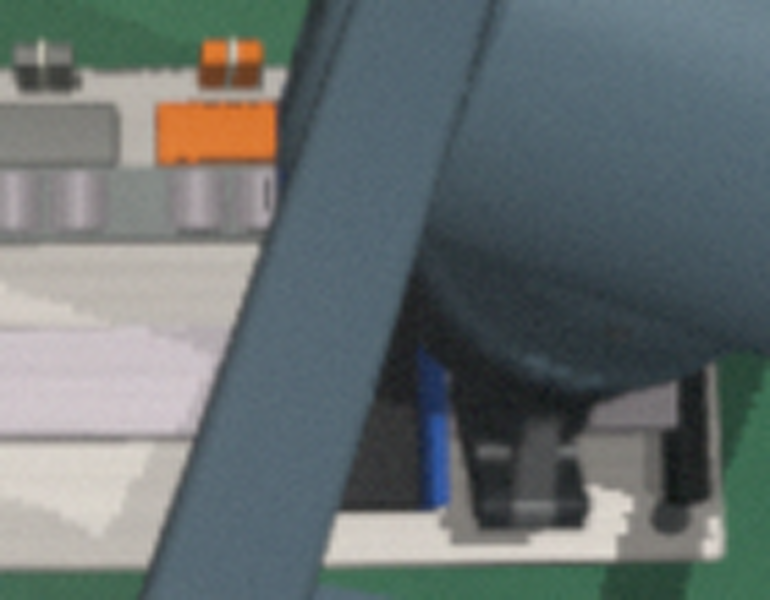

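The right plate has moved about 27 mm, from crop x 552 to 447. That puts contact at the face 11.7 mm ahead of the TCP, so seated contact should be near TCP y = -0.057 and the first crest near -0.066.

>>> {"fn": "move_arm", "kwargs": {"moves": [{"gripper": 0,"x": 0,"y": -0.4,"z": 0,"roll": 0},{"gripper": 0,"x": 0,"y": -0.4,"z": 0,"roll": 0},{"gripper": 0,"x": 0,"y": -0.4,"z": 0,"roll": 0},{"gripper": 0,"x": 0,"y": -0.3,"z": 0,"roll": 0}]}}

```text
time_s: 5.38
eef_pos: [0.5806, -0.0732, 0.2227]
eef_rot: [0.001, 1.0, 0.001, 0.0]
wrist_force: [-1.3, -7.3, -0.5]
opening: -0.001
```

>>> {"fn": "move_arm", "kwargs": {"moves": [{"gripper": 0,"x": 0,"y": -0.1,"z": 0,"roll": 0},{"gripper": 0,"x": 0,"y": -0.1,"z": 0,"roll": 0}]}}

```text
time_s: 5.62
eef_pos: [0.5806, -0.0717, 0.2228]
eef_rot: [0.001, 1.0, 0.001, 0.0]
wrist_force: [-0.2, -5.7, -0.0]
opening: 0.001
```

>>> {"fn": "move_arm", "kwargs": {"moves": [{"gripper": 0,"x": 0,"y": -0.1,"z": 0,"roll": 0},{"gripper": 0,"x": 0,"y": -0.1,"z": 0,"roll": 0}]}}

```text
time_s: 5.88
eef_pos: [0.5806, -0.0696, 0.2228]
eef_rot: [0.001, 1.0, 0.001, 0.0]
wrist_force: [0.3, -4.6, -0.5]
opening: 0.002
```

>>> {"fn": "move_arm", "kwargs": {"moves": [{"gripper": 0,"x": 0,"y": -0.1,"z": 0,"roll": 0},{"gripper": 0,"x": 0,"y": -0.1,"z": 0,"roll": 0}]}}

```text
time_s: 6.12
eef_pos: [0.5805, -0.067, 0.2227]
eef_rot: [-0.0, 1.0, 0.001, 0.0]
wrist_force: [-1.3, -2.8, 0.7]
opening: 0.003
```

>>> {"fn": "move_arm", "kwargs": {"moves": [{"gripper": 0,"x": 0,"y": -0.1,"z": 0,"roll": 0},{"gripper": 0,"x": 0,"y": -0.1,"z": 0,"roll": 0}]}}

```text
time_s: 6.38
eef_pos: [0.5806, -0.0648, 0.2227]
eef_rot: [-0.0, 1.0, 0.001, 0.0]
wrist_force: [0.1, -1.1, 0.3]
opening: -0.002
```

>>> {"fn": "move_arm", "kwargs": {"moves": [{"gripper": 0,"x": 0,"y": -0.1,"z": 0,"roll": 0},{"gripper": 0,"x": 0,"y": 0,"z": 0,"roll": 0}]}}

```text
time_s: 6.62
eef_pos: [0.5805, -0.0637, 0.2226]
eef_rot: [-0.0, 1.0, 0.001, -0.0]
wrist_force: [-0.2, -0.0, -0.1]
opening: 0.002
```

The bump force peaked near 7 N and died away. A few more millimetres, then I'll back off and check.

>>> {"fn": "move_arm", "kwargs": {"moves": [{"gripper": 0,"x": 0,"y": -0.1,"z": 0,"roll": 0},{"gripper": 0,"x": 0,"y": -0.1,"z": 0,"roll": 0},{"gripper": 0,"x": 0,"y": -0.1,"z": 0,"roll": 0},{"gripper": 0,"x": 0,"y": 0,"z": 0,"roll": 0}]}}

```text
time_s: 7.12
eef_pos: [0.5805, -0.0609, 0.2226]
eef_rot: [-0.0, 1.0, 0.001, -0.0]
wrist_force: [-0.1, -0.3, -0.6]
opening: -0.001
```

>>> {"fn": "move_arm", "kwargs": {"moves": [{"gripper": 0,"x": 0,"y": 2,"z": 0,"roll": 0},{"gripper": 0,"x": 0,"y": 4,"z": 0,"roll": 0},{"gripper": 0,"x": 0,"y": 4,"z": 0,"roll": 0},{"gripper": 0,"x": 0,"y": 2,"z": -5,"roll": 0},{"gripper": 0,"x": 0,"y": 4,"z": -6,"roll": 0}]}}

```text
time_s: 7.75
eef_pos: [0.5801, -0.2173, 0.3248]
eef_rot: [-0.001, 1.0, 0.001, -0.001]
wrist_force: [0.3, -0.4, -0.1]
opening: -0.002
```

>>> {"fn": "move_arm", "kwargs": {"moves": [{"gripper": 0,"x": -3,"y": 5,"z": -2,"roll": 0},{"gripper": 0,"x": -3,"y": 5,"z": 0,"roll": 0},{"gripper": 0,"x": -3,"y": 5,"z": 0,"roll": 0},{"gripper": 0,"x": -3,"y": 5,"z": 0,"roll": 0},{"gripper": 0,"x": 0,"y": 0,"z": 0,"roll": 0}]}}

```text
time_s: 8.38
eef_pos: [0.458, -0.4206, 0.3448]
eef_rot: [0.001, 1.0, -0.002, -0.0]
wrist_force: [0.4, -0.5, -0.2]
opening: -0.001
```

```bash
python3 - <<'E'
from h import *
t=ctrl.camera('top')
cv2.imwrite('pics/t3.png',cv2.resize(t['img'][185:295,270:410],None,fx=5.5,fy=5.45,interpolation=cv2.INTER_CUBIC)[:,:,::-1])
E
```

```text
(no output)
```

View pics/t3.png

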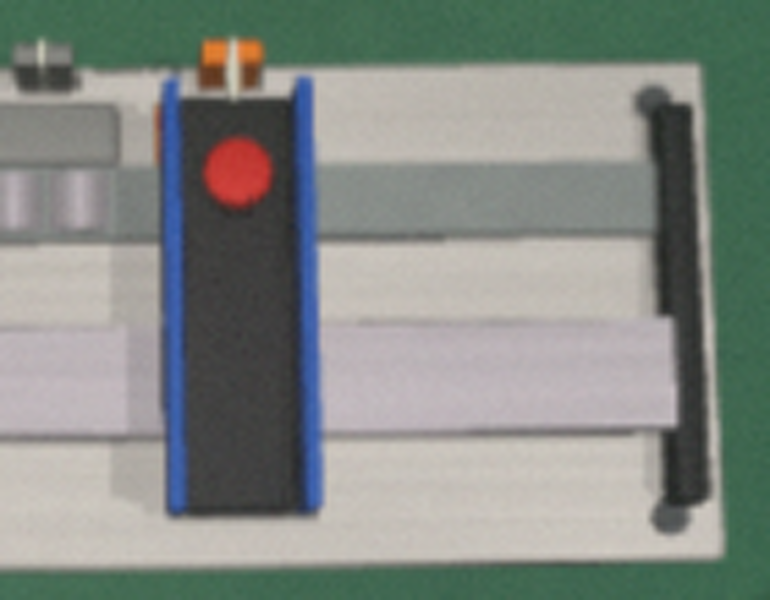

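The pointer (234, 60–95) lines up with the orange tab's white line (233, 42), so the stop is seated, and the arm is clear.

```bash
python3 -c "
from bench import ctrl
print(ctrl.hand_in())"
```

```text
the job is handed in; nothing more can be done
None
```

I pushed the stop with closed fingertips on its right plate about 57 mm in +y. It went over the first bump of the orange clip and snapped into that notch. The orange clip came first, so there was no grey clip to cross.

- **Force:** the push peaked at about 7 N in the readings at the end of each move, then fell to 0 N as the stop dropped in.
- **Seating:** in the last top view the stop's pointer is within about 0.3 mm of the orange tab's white line. I judged seating from this line-up and the force drop, and did not measure the pin height.
- **Clear of the scene:** the arm was backed well away, with no contact force, when I handed in at about 8.4 s. I sent the arm nowhere near the meter, tape, screwdriver or circuit board. I did not re-photograph them at the end.

No checks failed or disagreed, apart from some noise in the position and force readings while the arm settled after coming down.

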